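Tip the slide mailers to the reader end of the rocking tray

TASK

Lift the nest plate straight up off the two pins of the rocking tray, keeping it level, and lay it flat on the cloth mat. Then, without touching the three slide mailers, gently tip the tray by pushing down its edge so that all of them slide right to the end nearer the white slide reader, and push the tray back to level, leaving the things around it where they stand.

Things in the scene. Friction and masses are not known exactly. Their poses are not given: they have to be found in the camera images.
- stand: Fixed stand of the rocking tray: dark steel foot 200 (x) x 130 (y) x 12 mm high with two white cheeks, tops at 135 mm, that carry the tray's pivot. Origin on the table under the tray's middle; the pivot runs along its x axis, 120 mm above the table; its y axis points along the tray's length.
- tray (a joint): Tilt of the grey painted tray about the pivot, rad: 0 is level (the start), positive lowers the end on the stand's +y side, stops at -0.6 and +0.6. The hinge is stiff (about 0.3 N m: 3 N pressed on a lip) and stays where it is left.
- tray_center (a point): Middle of the tray's floor, 4 mm above the pivot when level; y along the tray, axes tilt with it. The tray is 120 wide x 200 mm long inside, split lengthwise by two ribs 6 mm high into three lanes 36 mm wide. All its walls rise 18 mm above the floor. A rim 24 mm wide runs outwards along the top of each long side; in the middle of each rim, 72 mm either side of the centre along x, stands a locating pin 8 mm thick and 22 mm high.
- lip_left (a point): Top of the push lip at the tray's +y end: a flat rim 130 mm wide, reaching 105 to 135 mm from the pivot; this point is its middle, 120 mm from the pivot along the tray and 22 mm above it when level. Nothing stands under it down to the table.
- lip_right (a point): The same at the tray's -y end.
- plate: Dark steel-grey nest plate 168 (x) x 110 (y) x 6 mm, about 250 g, origin at the centre of its underside. At the start it lies on the tray's side rims (its underside 142 mm above the table), its two 10 mm holes over the pins, and holds the mailers captive in three windows 36 x 82 mm. Raised 25 mm or more it is clear of pins and mailers.
- plate_handle (a point): Centre of the nest plate's black handle bar: 70 mm long along the plate's x, 12 mm wide (y), 14 mm high, on two thin posts; this point is 42 mm above the plate's underside. 28 mm are free between the bar's underside and the plate.
- mailer0: Slide mailer: closed white plastic box with a paper label, 32 x 76 x 24 mm high (long along the tray), about 50 g; origin at the centre of its underside, axes as the tray's at the start. One lies in each lane (lane centres 42 mm apart) with its top level with the top of the nest plate. Slick: it begins to slide once the tray slopes about 10 to 18 degrees. Resting against an end wall its centre is 62 mm from the tray's middle. It is not to be touched by the robot.
- mailer1: A second one, the same.
- mailer2: A third one, the same.
- reader: White slide reader, a fixed low box 180 (x) x 140 (y) x 92 mm high with a glass window on top, beyond one end of the tray; the starts vary which. Origin under its centre.
- mat: Blue cloth mat fixed on the table beyond the other end of the tray: 220 (x) x 170 (y) x 4 mm thick. Origin under its centre. The nest plate is laid here.
- cotton_jar: Bystander: jar 64 mm across, 110 mm high, behind the tray.
- spirit_lamp: Bystander: glass spirit lamp 80 mm across, 105 mm high, behind the tray.
- scissors: Bystander: scissors lying flat, 200 mm long, nearer the robot.
- reagent: Bystander: amber bottle 48 mm across, 90 mm high, nearer the robot.
- phone: Bystander: black phone lying flat, 150 x 73 x 9 mm, behind the tray.
- dishes: Bystander: stack of three flat dishes 94 mm across, 45 mm high, behind at the right.
- dropper: Bystander: green glass bottle 40 mm across, 85 mm high, behind at the left.
There are look-alikes about, which are no part of the job. Leave any red look-alike of the plate alone. What is shaped like the mailer1 but purple is not meant.

How it is judged:
By the outcome, as a careful person would: the job done as asked, in the order asked, and still so for the second after the job is handed in, with the robot touching nothing.
It also fails if it takes over 66 s, if anything falls off the work surface, if the arm or the gripper's body presses on something with over 40 N, if the wrist force passes 120 N, or if a joint passes its speed limit or range.

ROBOT

A 6-joint arm with a two-finger parallel gripper is mounted at the origin on the work surface. World frame = base frame: x ahead of the robot, y to its left, z up, the work surface at z = 0. Lengths are in m, angles in rad, forces in N, time in s.
With the tool pointing down it reaches from about 0.375 to 0.9 m from the base axis. Payload 3.1 kg.
Tool frame: the origin (TCP) lies between the finger pads; the fingertips stand 17 mm ahead of it and the grasp point (between the pads) lies 2 mm behind it (robot.nose_length is the distance from the TCP to the fingertips, in m); z points along the fingers, y is the line along which they close (so a half turn about z gives the same grasp; the last joint's range is limited). The gripper opens to 87 mm and grips with 3 to 60 N. Pads are 19 mm wide; open, the fingers measure 117 mm over their backs; the gripper's body (75 mm by 190 mm) begins 51 mm behind the grasp point.
Start: joints at [0.943, 0.527, 1.433, -0, 1.181, -0.178], TCP at [0.272, 0.563, 0.24] pointing down, gripper open.
Joint ranges: [-3.08, 3.08], [-0.75, 2.2], [0.22, 2.44], [-1.43, 4.57], [0, 2.65], [-2.85, 2.85]. Speed limits (rad/s): [2.79, 2.79, 3.14, 3.14, 3.14, 3.14].

INTERFACE

Orientations are given as a unit quaternion [x, y, z, w].
In Python, from rig import robot, cams gives the robot as it stands.
- The arm moves only by the shell command python3 -m pendant 'ROWS' [FORCE]. ROWS is JSON, a list of rows, each an object with "jaw": the opening, from 0 (shut) to 1 (fully open); "linear": the shift along the tool's x, y, z in cm, a list of three; "twist": the turn about the tool's z in degrees. A call has 1 to 12 rows; each row shifts and turns the commanded pose from where the row before left it, along the tool's axes as they then stand; what a row does not reach is not made up. A row lasts 1/12 s, in which the tool goes at most 41.7 mm and 7.16 degrees, less where a joint would pass 70% of its speed; a pose out of reach is approached as far as the arm can. A call is refused whole if a number of a shift passes 4.17 or a number of a turn 7.16, either way. A call with a gripper value outside its range is refused whole. The fingers move at their own pace and stop on an object; FORCE is the grip in N (left out, the last holds). Time passes only in rows, so rows that do not move let the fingers close. It gives the time, the measured TCP pose, the force, the opening and the grip force at its end, in the units of the state.
- robot.get_obs(): the state, without advancing time (a new reading comes with each control period).
- cams.camera(name): name is "scene" or "top" or "wrist"; returns a dict with "color" (400x640x3 uint8, blue, green, red), "depth" (400x640 float32, m along the optical axis (not along the pixel's ray), 0 where there is no reading), "fov_y" (degrees; the focal length in pixels is half the picture's height over the tangent of half this angle, whatever the lens; pixels are square), "cx", "cy" (the principal point, pixels), "k1" (the pictures are not rectified: a ray, as slopes to the right and down, at radius r is drawn at 1 + k1 r^2 times it, then the intrinsics apply), "view" (4x4, takes a point from world to camera coordinates). Camera axes: x right, y down, z forward; pixel columns grow to the right and rows downward; lengths in m; the calibration is good to about 2 mm. A picture is of the moment at which its call begins.
- robot.hand_in(): hands the job in; it is judged then, once.
The state is a dict: "time": time; "q": joint angles; "joint_velocities": joint speeds; "joint_torque": joint torques, N m; "position": TCP position; "tool_rot": TCP orientation; "ft_force": force on the tool from outside, world axes, zero at the start; "moment": the same for the moment, N m; "grip_width": finger opening in m; "grip_force": force on a finger pad.
Only numpy, scipy, OpenCV 4.12 (cv2) and the standard library are available. Lean on these libraries where they do the work, as an engineer would, in place of code of your own. Each camera call takes 0.05 s, during which the arm holds its last target. There are 200 camera calls.

## Working session

There is one attempt and no reset: what is moved stays moved. The work goes in short steps, Python scripts to look and compute and a shell command to move; the robot and the scene stay as the last step left them, time stands still between calls to the robot, and variables do not carry over. Pictures are saved under pics/ and viewed, at most 10 in all, crops included, and the job is handed in when it is done.

```bash
mkdir -p pics; ls
cat > h.py <<'E'
import numpy as np, cv2
from rig import robot, cams
def ray(c,u,v):
    h=c["color"].shape[0]; f=h/2/np.tan(np.radians(c["fov_y"]/2))
    K=np.array([[f,0,c["cx"]],[0,f,c["cy"]],[0,0,1.]])
    p=cv2.undistortPoints(np.array([[[u,v]]],float),K,np.array([c["k1"],0,0,0,0.]))[0,0]
    V=np.array(c["view"]); R=V[:3,:3]; o=-R.T@V[:3,3]
    return o,R.T@np.array([p[0],p[1],1.])
def onz(c,u,v,z):
    o,d=ray(c,u,v); return o+d*(z-o[2])/d[2]
def dep(c,u,v):
    o,d=ray(c,u,v); z=c["depth"][int(round(v)),int(round(u))]; return o+d*z
def cross(a,b):
    (o1,d1),(o2,d2)=a,b
    t=np.linalg.lstsq(np.c_[d1,-d2],o2-o1,rcond=None)[0]
    return (o1+d1*t[0]+o2+d2*t[1])/2, np.linalg.norm(o1+d1*t[0]-o2-d2*t[1])
E
python3 - <<'E'
from h import *
import pickle
D={n:cams.camera(n) for n in("scene","top","wrist")}
pickle.dump(D,open("d0.pkl","wb"))
for n in D: print(n,D[n]["fov_y"],D[n]["cx"],D[n]["cy"],D[n]["k1"],np.linalg.inv(D[n]["view"])[:3,3])
cv2.imwrite("pics/scene0.png",D["scene"]["color"]);cv2.imwrite("pics/top0.png",D["top"]["color"])
o=robot.get_obs();print(o["time"],o["position"],o["tool_rot"],robot.nose_length)
E
```

```text
pics
scene 55.946264832536514 322.6609613504959 193.92343499568273 -0.05567020318901668 [1.15610255 0.25433689 0.84251608]
top 48.84679289189174 325.06757088813094 202.5571981833923 -0.023110081094484033 [ 0.27015426 -0.04592932  1.34110818]
wrist 69.95637053183596 316.4794029242261 201.44687826258672 0.016551308293185116 [0.19484715 0.59827508 0.3838291 ]
0.15 [0.27141257 0.5624198  0.23880439] [ 2.22985224e-01  9.74821481e-01 -7.60389929e-04 -3.04788505e-04] 0.017
```

View pics/top0.png

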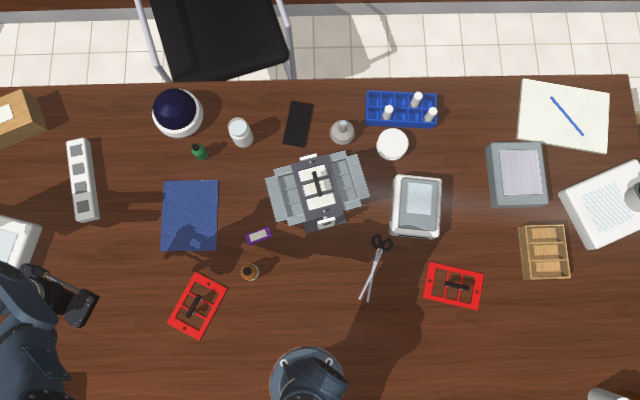

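View pics/scene0.png

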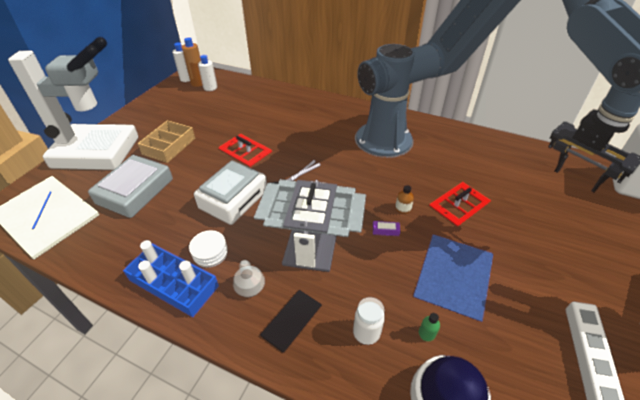

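Top view: the tray is at about (317,190) with the dark steel plate and black bar at (317,184). The white reader is at (416,206), on the −y (right) side, and the blue mat is at (189,215), on the +y side.

Candidates for the plate are the grey one on the tray (317,190) and the red ones at (197,306) and (453,285). The grey one sits on the pins, so it is the one meant. The purple box at (257,235) isn't a mailer. I'll confirm with a crop.

Run:
```python
from h import *
import pickle
D=pickle.load(open("d0.pkl","rb"))
a=cv2.resize(D["top"]["color"][145:240,260:375],None,fx=5,fy=5,interpolation=cv2.INTER_CUBIC)
cv2.imwrite("pics/crop0.png",a)
b=cv2.resize(D["scene"]["color"][170:275,250:375],None,fx=5,fy=5,interpolation=cv2.INTER_CUBIC)
cv2.imwrite("pics/crop1.png",b)
T=D["top"];hsv=cv2.cvtColor(T["color"],cv2.COLOR_BGR2HSV)
m=cv2.inRange(hsv,(105,80,60),(125,255,200)); m[:160]=0; m[:, 230:]=0
cs=max(cv2.findContours(m,0,2)[0],key=cv2.contourArea); r=cv2.minAreaRect(cs); print("mat px",r)
bx=cv2.boxPoints(r); P=[onz(T,*p,.004) for p in bx]; print(np.round(P,3), np.mean(P,0))
for u,v in((317,184),(416,206),(257,235),(240,130),(343,131),(393,143),(200,151)): print((u,v),dep(T,u,v).round(3))
```

```text
mat px ((188.49998474121094, 214.99996948242188), (56.99999237060547, 69.99998474121094), -0.0)
[[0.399 0.435 0.004]
 [0.617 0.445 0.004]
 [0.613 0.267 0.004]
 [0.395 0.263 0.004]] [0.50588423 0.35230771 0.004     ]
(317, 184) [ 0.547 -0.045  0.192]
(416, 206) [ 0.498 -0.33   0.093]
(257, 235) [0.434 0.139 0.025]
(240, 130) [0.735 0.177 0.113]
(343, 131) [ 0.74  -0.128  0.07 ]
(393, 143) [ 0.706 -0.282  0.048]
(200, 151) [0.69  0.307 0.062]
```

View pics/crop0.png

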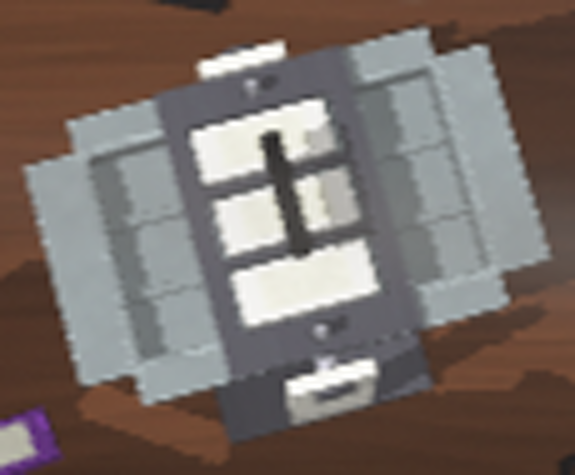

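View pics/crop1.png

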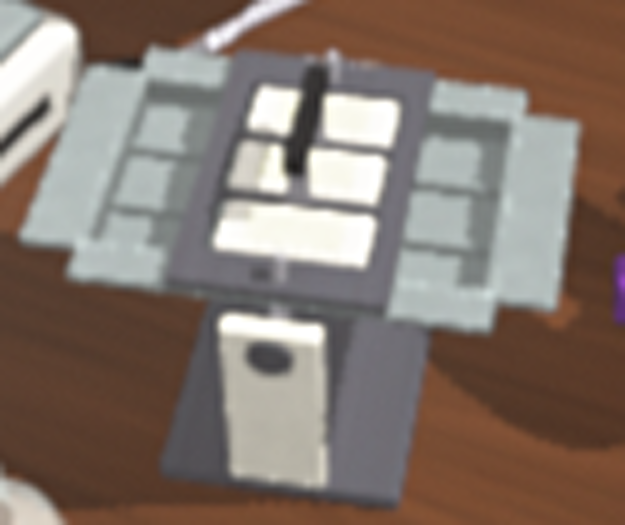

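The crops confirm it: a dark grey plate on two pins. Its black bar runs from (314,172) to (320.4,195.4) in top, and from (313.6,183.6) to (309,204.4) in scene.

Run:
```python
from h import *
import pickle
D=pickle.load(open("d0.pkl","rb"));T,S=D["top"],D["scene"]
t=lambda u,v:(260+u/5-.4,145+v/5-.4); s=lambda u,v:(250+u/5-.4,170+v/5-.4)
for n,a,b in(("bar+x",(270,135),(318-23,172)),("bar-x",(302,252),(318,68)),("lipL far",(25,168),(555,308)),("lipL near",(82,385),(580,122)),("lipR far",(490,45),(22,240)),("lipR near",(550,258),(85,65)),("pin",(260,80),(280,268)),("pin-",(322,328),(335,55))):
    p,e=cross(ray(T,*t(*a)),ray(S,*s(*b))); print(n,p.round(4),round(e,4))
L=[onz(T,*t(*a),.142) for a in((25,168),(82,385),(490,45),(550,258))]
print(np.round(L,4)); c=np.mean(L,0); y=(L[0]+L[1]-L[2]-L[3])/2; x=(L[0]-L[1]+L[2]-L[3])/2
print(c,np.linalg.norm(y),np.linalg.norm(x),np.degrees(np.arctan2(-y[0],y[1])),np.degrees(np.arctan2(x[1],x[0])))
from scipy.spatial.transform import Rotation as R
print(R.from_quat(robot.get_obs()["tool_rot"]).as_matrix().round(3))
B=[onz(T,*t(*a),.191) for a in((270,135),(302,252))];print(np.round(B,4),np.mean(B,0))
# mat edges orientation
hsv=cv2.cvtColor(T["color"],cv2.COLOR_BGR2HSV)
m=cv2.inRange(hsv,(105,80,40),(125,255,220)); m[:160]=0; m[:, 230:]=0
cs=max(cv2.findContours(m,0,1)[0],key=cv2.contourArea)[:,0]
W=np.array([onz(T,*p,.004)[:2] for p in cs],np.float32);print("mat",cv2.minAreaRect(W))
```

```text
bar+x [ 0.5836 -0.035   0.1817] 0.0036
bar-x [ 0.5171 -0.0518  0.1882] 0.0014
lipL far [0.5797 0.1024 0.1398] 0.0016
lipL near [0.4551 0.0715 0.1423] 0.0028
lipR far [ 0.6447 -0.1604  0.1385] 0.0054
lipR near [ 0.5206 -0.191   0.1417] 0.0004
pin [ 0.6221 -0.028   0.1544] 0.0077
pin- [ 0.4797 -0.0606  0.1628] 0.0036
[[ 0.5793  0.1013  0.142 ]
 [ 0.4556  0.0701  0.142 ]
 [ 0.6449 -0.1625  0.142 ]
 [ 0.5204 -0.1907  0.142 ]]
[ 0.55005061 -0.04543309  0.142     ] 0.27031533941269653 0.1275996666563377 13.958881762997525 13.478151491317789
[[-0.901  0.435 -0.001]
 [ 0.435  0.901 -0.001]
 [ 0.    -0.002 -1.   ]]
[[ 0.5818 -0.0367  0.191 ]
 [ 0.5168 -0.0524  0.191 ]] [ 0.5492855  -0.04456429  0.191     ]
mat ((0.5056803822517395, 0.34983980655670166), (0.1691277176141739, 0.21891921758651733), 89.33724975585938)
```

```bash
cat >> h.py <<'E'
from scipy.spatial.transform import Rotation as Ro
def togo(x,y,z,yaw=None):
    o=robot.get_obs(); M=Ro.from_quat(o["tool_rot"]).as_matrix()
    d=M.T@(np.array([x,y,z])-o["position"])*100
    a=np.degrees(np.arctan2(M[1,1],M[0,1])); print("t",round(o["time"],2),"pos",np.round(o["position"],4),"tool-y yaw",a.round(2),"tilt",M[:,2].round(3),"togo cm",d.round(2),"F",np.round(o["ft_force"],1),"grip",round(o["grip_width"],4),round(o["grip_force"],1),"q6",np.round(o["q"][5],2))
E
python3 -m pendant '[{"jaw":1,"linear":[0,0,0],"twist":-6.6},{"jaw":1,"linear":[0,0,0],"twist":-6.6},{"jaw":1,"linear":[0,0,0],"twist":-6.6},{"jaw":1,"linear":[0,0,0],"twist":-6.6},{"jaw":1,"linear":[0,0,0],"twist":-6.6},{"jaw":1,"linear":[0,0,0],"twist":-6.6},{"jaw":1,"linear":[-0.52,-2.74,0],"twist":0},{"jaw":1,"linear":[-0.52,-2.74,0],"twist":0},{"jaw":1,"linear":[-0.52,-2.74,0],"twist":0},{"jaw":1,"linear":[-0.52,-2.74,0],"twist":0},{"jaw":1,"linear":[-0.52,-2.74,0],"twist":0},{"jaw":1,"linear":[-0.52,-2.74,0],"twist":0}]'
python3 -m pendant '[{"jaw":1,"linear":[-0.52,-2.74,0],"twist":0},{"jaw":1,"linear":[-0.52,-2.74,0],"twist":0},{"jaw":1,"linear":[-0.52,-2.74,0],"twist":0},{"jaw":1,"linear":[-0.52,-2.74,0],"twist":0},{"jaw":1,"linear":[-0.52,-2.74,0],"twist":0},{"jaw":1,"linear":[-0.52,-2.74,0],"twist":0},{"jaw":1,"linear":[-0.52,-2.74,0],"twist":0},{"jaw":1,"linear":[-0.52,-2.74,0],"twist":0},{"jaw":1,"linear":[-0.52,-2.74,0],"twist":0},{"jaw":1,"linear":[-0.52,-2.74,0],"twist":0},{"jaw":1,"linear":[-0.52,-2.74,0],"twist":0},{"jaw":1,"linear":[-0.52,-2.74,0],"twist":0}]'
python3 -c "
from h import *
togo(.55,-.045,.24)"
```

```text
time: 1.15
position: [0.3414, 0.4093, 0.2393]
tool_rot: [-0.121, 0.993, -0.0, -0.0]
ft_force: [0.7, -0.2, 0.2]
grip_width: 0.0871
grip_force: 0.0
time: 2.15
position: [0.4807, 0.105, 0.2394]
tool_rot: [-0.12, 0.993, 0.0, -0.0]
ft_force: [-0.1, 0.7, -0.5]
grip_width: 0.087
grip_force: 0.0
t 2.15 pos [0.4807 0.105  0.2394] tool-y yaw 103.82 tilt [-0.  0. -1.] togo cm [ -3.15 -16.22  -0.06] F [-0.1  0.7 -0.5] grip 0.087 0.0 q6 -1.82
```

```bash
python3 -m pendant '[{"jaw":1,"linear":[-0.52,-2.7,0],"twist":0},{"jaw":1,"linear":[-0.52,-2.7,0],"twist":0},{"jaw":1,"linear":[-0.52,-2.7,0],"twist":0},{"jaw":1,"linear":[-0.52,-2.7,0],"twist":0},{"jaw":1,"linear":[-0.52,-2.7,0],"twist":0},{"jaw":1,"linear":[-0.52,-2.7,0],"twist":0},{"jaw":1,"linear":[0,0,0],"twist":0},{"jaw":1,"linear":[0,0,0],"twist":0}]' >/dev/null
python3 -c "
from h import *
import pickle
togo(.55,-.045,.182)
c=cams.camera('wrist');pickle.dump(c,open('w1.pkl','wb'));cv2.imwrite('pics/w1.png',c['color'])"
```

```text
t 2.82 pos [ 0.5498 -0.0448  0.2392] tool-y yaw 103.68 tilt [-0.  0. -1.] togo cm [-0.02 -0.03  5.72] F [0.3 0.  0.2] grip 0.087 0.0 q6 -2.09
```

View pics/w1.png

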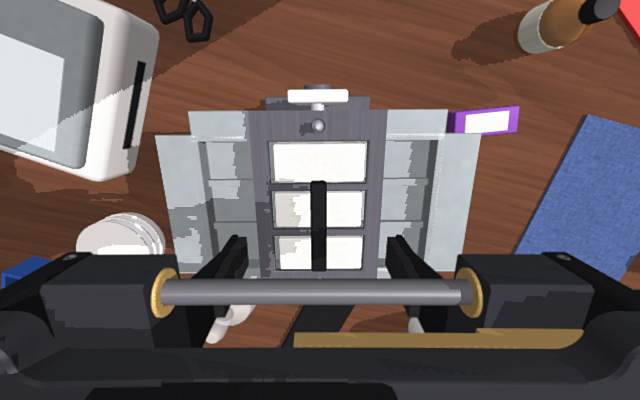

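The wrist view shows the bar from (318,182) to (318,270), centred between the fingers. I'll check its height and position, then descend.

```bash
python3 -c "
from h import *
import pickle
c=pickle.load(open('w1.pkl','rb'))
for p in((318,190),(318,225),(318,262),(320,157),(255,180)):print(p,dep(c,*p).round(4))
print(onz(c,318,182,.191),onz(c,318,269,.191))"
python3 -m pendant '[{"jaw":1,"linear":[0,0,1.5],"twist":0},{"jaw":1,"linear":[0,0,1.5],"twist":0},{"jaw":1,"linear":[0,0,1.5],"twist":0},{"jaw":1,"linear":[0,0,1.2],"twist":0},{"jaw":1,"linear":[0,0,0],"twist":0},{"jaw":1,"linear":[0,0,0],"twist":0}]'
```

```text
(318, 190) [ 0.5184 -0.052   0.1913]
(318, 225) [ 0.5442 -0.0457  0.191 ]
(318, 262) [ 0.5738 -0.0384  0.1906]
(320, 157) [ 0.5021 -0.0541  0.1481]
(255, 180) [ 0.5343 -0.103   0.1473]
[ 0.51293554 -0.05336108  0.191     ] [ 0.57947476 -0.03701599  0.191     ]
time: 3.37
position: [0.5484, -0.0422, 0.1821]
tool_rot: [-0.121, 0.993, 0.001, -0.001]
ft_force: [0.3, -0.6, 0.1]
grip_width: 0.0869
grip_force: 0.0
```

```bash
python3 -m pendant '[{"jaw":1,"linear":[0,0,0],"twist":0},{"jaw":1,"linear":[0,0,0],"twist":0}]' >/dev/null; python3 -c "
from h import *
togo(.5465,-.0452,.182)"
```

```text
t 3.53 pos [ 0.55   -0.0432  0.1835] tool-y yaw 103.87 tilt [ 0.002 -0.    -1.   ] togo cm [ 0.38 -0.11  0.15] F [-0.4 -0.   0.3] grip 0.0869 0.0 q6 -2.09
```

```bash
python3 -m pendant '[{"jaw":1,"linear":[0.2,-0.05,0.1],"twist":0},{"jaw":0.3,"linear":[0,0,0],"twist":0},{"jaw":0.1,"linear":[0,0,0],"twist":0},{"jaw":0,"linear":[0,0,0],"twist":0},{"jaw":0,"linear":[0,0,0],"twist":0},{"jaw":0,"linear":[0,0,0],"twist":0},{"jaw":0,"linear":[0,0,0],"twist":0},{"jaw":0,"linear":[0,0,0],"twist":0}]' 40; python3 -c "
from h import *
togo(.5465,-.0452,.182)"
```

```text
time: 4.2
position: [0.5477, -0.0445, 0.1815]
tool_rot: [-0.12, 0.993, 0.0, 0.0]
ft_force: [0.4, 0.1, -0.3]
grip_width: 0.0487
grip_force: 0.0
t 4.2 pos [ 0.5477 -0.0445  0.1815] tool-y yaw 103.82 tilt [ 0.  0. -1.] togo cm [ 0.13 -0.03 -0.05] F [ 0.4  0.1 -0.3] grip 0.0487 0.0 q6 -2.1
```

```bash
python3 -m pendant '[{"jaw":0,"linear":[0,0,0],"twist":0},{"jaw":0,"linear":[0,0,0],"twist":0},{"jaw":0,"linear":[0,0,0],"twist":0},{"jaw":0,"linear":[0,0,0],"twist":0},{"jaw":0,"linear":[0,0,0],"twist":0},{"jaw":0,"linear":[0,0,0],"twist":0},{"jaw":0,"linear":[0,0,0],"twist":0},{"jaw":0,"linear":[0,0,0],"twist":0},{"jaw":0,"linear":[0,0,0],"twist":0},{"jaw":0,"linear":[0,0,0],"twist":0}]' 40; python3 -c "
from h import *
togo(.5465,-.0452,.182)"
```

```text
time: 5.03
position: [0.5476, -0.0444, 0.1815]
tool_rot: [-0.12, 0.993, 0.0, -0.0]
ft_force: [-0.4, 0.9, 0.8]
grip_width: 0.0118
grip_force: 40.0
t 5.03 pos [ 0.5476 -0.0444  0.1815] tool-y yaw 103.83 tilt [-0.  0. -1.] togo cm [ 0.13 -0.05 -0.05] F [-0.4  0.9  0.8] grip 0.0118 40.0 q6 -2.1
```

```bash
python3 -m pendant '[{"jaw":0,"linear":[0,0,-0.3],"twist":0},{"jaw":0,"linear":[0,0,-0.5],"twist":0},{"jaw":0,"linear":[0,0,-0.5],"twist":0},{"jaw":0,"linear":[0,0,-0.5],"twist":0},{"jaw":0,"linear":[0,0,-0.5],"twist":0},{"jaw":0,"linear":[0,0,-0.5],"twist":0},{"jaw":0,"linear":[0,0,-0.5],"twist":0},{"jaw":0,"linear":[0,0,-0.7],"twist":0},{"jaw":0,"linear":[0,0,-1],"twist":0},{"jaw":0,"linear":[0,0,-1],"twist":0},{"jaw":0,"linear":[0,0,0],"twist":0},{"jaw":0,"linear":[0,0,0],"twist":0}]'; python3 -c "
from h import *
togo(.5465,-.0452,.242)
c=cams.camera('scene')['color'][120:300,200:400];a=cams.camera('wrist')['color'][60:300,140:480]
cv2.imwrite('pics/lift.png',np.vstack([cv2.resize(c,(340,306)),a]))"
```

```text
time: 6.03
position: [0.5483, -0.0447, 0.2427]
tool_rot: [-0.12, 0.993, -0.0, 0.001]
ft_force: [0.6, -0.5, -3.4]
grip_width: 0.0116
grip_force: 40.0
t 6.03 pos [ 0.5483 -0.0447  0.2427] tool-y yaw 103.83 tilt [ 0.002 -0.001 -1.   ] togo cm [ 0.19 -0.01  0.07] F [ 0.6 -0.5 -3.4] grip 0.0116 40.0 q6 -2.1
```

View pics/lift.png

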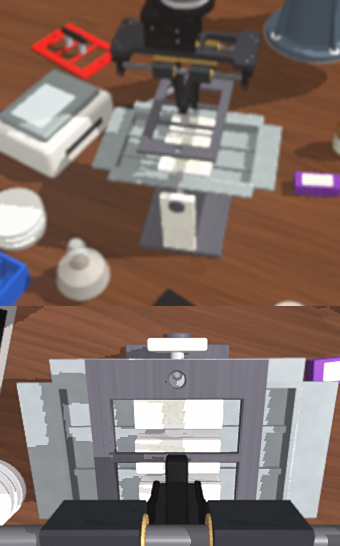

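The plate came off level, and the mailers are still in their lanes. I'll carry it to the mat.

```bash
python3 -m pendant '[{"jaw":0,"linear":[-0.16,1.2,0],"twist":0},{"jaw":0,"linear":[-0.33,2.4,0],"twist":0},{"jaw":0,"linear":[-0.38,2.8,0],"twist":0},{"jaw":0,"linear":[-0.38,2.8,0],"twist":0},{"jaw":0,"linear":[-0.38,2.8,0],"twist":0},{"jaw":0,"linear":[-0.38,2.8,0],"twist":0},{"jaw":0,"linear":[-0.38,2.8,0],"twist":0},{"jaw":0,"linear":[-0.38,2.8,0],"twist":0},{"jaw":0,"linear":[-0.38,2.8,0],"twist":0},{"jaw":0,"linear":[-0.38,2.8,0],"twist":0},{"jaw":0,"linear":[-0.38,2.8,0],"twist":0},{"jaw":0,"linear":[-0.38,2.8,0],"twist":0}]' >/dev/null
python3 -m pendant '[{"jaw":0,"linear":[-0.38,2.8,0],"twist":0},{"jaw":0,"linear":[-0.33,2.4,0],"twist":0},{"jaw":0,"linear":[-0.22,1.6,0],"twist":0},{"jaw":0,"linear":[-0.12,0.9,0],"twist":0},{"jaw":0,"linear":[0,0,0],"twist":3.5},{"jaw":0,"linear":[0,0,0],"twist":3.6},{"jaw":0,"linear":[0,0,0],"twist":3.6},{"jaw":0,"linear":[0,0,0],"twist":3.6},{"jaw":0,"linear":[0,0,0],"twist":0},{"jaw":0,"linear":[0,0,0],"twist":0}]' >/dev/null
python3 -c "
from h import *
togo(.506,.350,.046)"
```

```text
t 7.97 pos [0.5051 0.3496 0.2411] tool-y yaw 89.61 tilt [-0.001 -0.001 -1.   ] togo cm [-0.12  0.05 19.5 ] F [-0.9 -0.5 -3.1] grip 0.0113 40.0 q6 -1.14
```

```bash
python3 -m pendant '[{"jaw":0,"linear":[-0.1,0,1.5],"twist":0},{"jaw":0,"linear":[0,0,2.5],"twist":0},{"jaw":0,"linear":[0,0,2.5],"twist":0},{"jaw":0,"linear":[0,0,2.5],"twist":0},{"jaw":0,"linear":[0,0,2.5],"twist":0},{"jaw":0,"linear":[0,0,2.5],"twist":0},{"jaw":0,"linear":[0,0,2.5],"twist":0},{"jaw":0,"linear":[0,0,1.5],"twist":0},{"jaw":0,"linear":[0,0,0.8],"twist":0},{"jaw":0,"linear":[0,0,0],"twist":0},{"jaw":0,"linear":[0,0,0],"twist":0},{"jaw":0,"linear":[0,0,0],"twist":0}]' 
python3 -m pendant '[{"jaw":0,"linear":[0,0,0.2],"twist":0},{"jaw":0,"linear":[0,0,0.2],"twist":0},{"jaw":0,"linear":[0,0,0.1],"twist":0},{"jaw":0,"linear":[0,0,0],"twist":0},{"jaw":0,"linear":[0,0,0],"twist":0}]' 
python3 -c "
from h import *
togo(.506,.350,.0435)"
```

```text
time: 8.97
position: [0.5077, 0.3503, 0.0548]
tool_rot: [0.004, 1.0, 0.001, 0.001]
ft_force: [0.3, 0.6, -3.3]
grip_width: 0.0117
grip_force: 40.0
time: 9.38
position: [0.5066, 0.3499, 0.0487]
tool_rot: [0.004, 1.0, 0.0, 0.0]
ft_force: [0.2, 1.0, -2.9]
grip_width: 0.0115
grip_force: 40.0
t 9.38 pos [0.5066 0.3499 0.0487] tool-y yaw 89.53 tilt [ 0.  0. -1.] togo cm [0.06 0.01 0.52] F [ 0.2  1.  -2.9] grip 0.0115 40.0 q6 -1.14
```

```bash
python3 -m pendant '[{"jaw":0,"linear":[0,0,0.15],"twist":0},{"jaw":0,"linear":[0,0,0.15],"twist":0},{"jaw":0,"linear":[0,0,0.1],"twist":0},{"jaw":0,"linear":[0,0,0],"twist":0},{"jaw":0,"linear":[0,0,0],"twist":0}]' |grep -E "pos|ft"
python3 -m pendant '[{"jaw":0,"linear":[0,0,0.1],"twist":0},{"jaw":0,"linear":[0,0,0],"twist":0},{"jaw":0,"linear":[0,0,0],"twist":0}]' |grep -E "pos|ft"
python3 -m pendant '[{"jaw":0,"linear":[0,0,0.05],"twist":0},{"jaw":0,"linear":[0,0,0],"twist":0},{"jaw":0,"linear":[0,0,0],"twist":0}]' |grep -E "pos|ft"
```

```text
position: [0.5065, 0.3498, 0.0444]
ft_force: [0.8, 0.3, -2.6]
position: [0.5067, 0.3499, 0.0436]
ft_force: [0.7, -0.6, -2.9]
position: [0.5067, 0.3499, 0.0436]
ft_force: [-0.9, 0.4, 2.2]
```

Contact felt: the force went from −2.9 to +2.2 N at the expected height. I'll release and rise.

```bash
python3 -m pendant '[{"jaw":0.2,"linear":[0,0,0],"twist":0},{"jaw":0.4,"linear":[0,0,0],"twist":0},{"jaw":0.5,"linear":[0,0,0],"twist":0},{"jaw":0.5,"linear":[0,0,0],"twist":0},{"jaw":0.5,"linear":[0,0,0],"twist":0},{"jaw":0.5,"linear":[0,0,0],"twist":0},{"jaw":0.5,"linear":[0,0,0],"twist":0},{"jaw":0.5,"linear":[0,0,0],"twist":0},{"jaw":0.5,"linear":[0,0,0],"twist":0}]' |grep -E "pos|ft|grip"
python3 -m pendant '[{"jaw":0.5,"linear":[0,0,-0.5],"twist":0},{"jaw":0.5,"linear":[0,0,-1],"twist":0},{"jaw":0.5,"linear":[0,0,-1],"twist":0},{"jaw":0.5,"linear":[0,0,-2],"twist":0},{"jaw":0.5,"linear":[0,0,-3],"twist":0},{"jaw":0.2,"linear":[0,0,-3],"twist":0},{"jaw":0,"linear":[0,0,-3],"twist":0},{"jaw":0,"linear":[0,0,-3],"twist":0},{"jaw":0,"linear":[0,0,-3],"twist":0},{"jaw":0,"linear":[0,0,0],"twist":0},{"jaw":0,"linear":[0,0,0],"twist":0}]' |grep -E "pos|ft|grip"
python3 - <<'E'
from h import *
import pickle
c=cams.camera("top");s=cams.camera("scene");pickle.dump((c,s),open("d2.pkl","wb"))
cv2.imwrite("pics/after.png",np.vstack([cv2.resize(c["color"][140:260,150:450],(780,312)),cv2.resize(s["color"][150:320,220:520],(500,283))[:, :].copy() if 0 else cv2.copyMakeBorder(cv2.resize(s["color"][150:320,220:520],(500,283)),0,0,0,280,0)]))
E
```

```text
position: [0.5066, 0.3499, 0.043]
ft_force: [0.0, -0.3, 0.2]
grip_width: 0.0431
grip_force: 0.0
position: [0.5078, 0.3505, 0.2418]
ft_force: [0.2, 0.7, -0.2]
grip_width: 0.011
grip_force: 0.0
```

View pics/after.png

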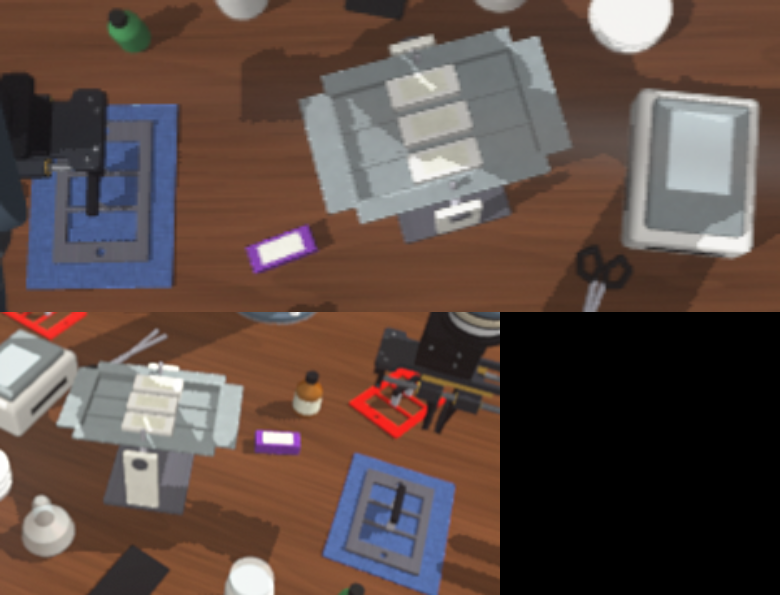

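The plate lies flat on the mat, the tray is level, and the three mailers are free in the middle of their lanes. The reader is on the −y side, so I push the −y lip first, with closed fingers.

```bash
python3 -m pendant '[{"jaw":0,"linear":[0,0,0],"twist":6.9},{"jaw":0,"linear":[0,0,0],"twist":6.9},{"jaw":0,"linear":[0,0,0],"twist":6.9},{"jaw":0,"linear":[0,0,0],"twist":6.9},{"jaw":0,"linear":[0,0,0],"twist":6.9},{"jaw":0,"linear":[0,0,0],"twist":6.9},{"jaw":0,"linear":[0,0,0],"twist":6.9},{"jaw":0,"linear":[0,0,0],"twist":6.9},{"jaw":0,"linear":[0,0,0],"twist":6.9},{"jaw":0,"linear":[0,0,0],"twist":6.9},{"jaw":0,"linear":[0,0,0],"twist":6.9}]' >/dev/null
python3 -m pendant '[{"jaw":0,"linear":[-2.89,-0.29,0],"twist":0},{"jaw":0,"linear":[-2.89,-0.29,0],"twist":0},{"jaw":0,"linear":[-2.89,-0.29,0],"twist":0},{"jaw":0,"linear":[-2.89,-0.29,0],"twist":0},{"jaw":0,"linear":[-2.89,-0.29,0],"twist":0},{"jaw":0,"linear":[-2.89,-0.29,0],"twist":0},{"jaw":0,"linear":[-2.89,-0.29,0],"twist":0},{"jaw":0,"linear":[-2.89,-0.29,0],"twist":0},{"jaw":0,"linear":[-2.89,-0.29,0],"twist":0},{"jaw":0,"linear":[-2.89,-0.29,0],"twist":0},{"jaw":0,"linear":[-2.89,-0.29,0],"twist":0},{"jaw":0,"linear":[-2.89,-0.29,0],"twist":0}]' >/dev/null
python3 -m pendant '[{"jaw":0,"linear":[-2.89,-0.29,0],"twist":0},{"jaw":0,"linear":[-2.89,-0.29,0],"twist":0},{"jaw":0,"linear":[-2.89,-0.29,0],"twist":0},{"jaw":0,"linear":[-2.89,-0.29,0],"twist":0},{"jaw":0,"linear":[-2.89,-0.29,0],"twist":0},{"jaw":0,"linear":[-2.89,-0.29,0],"twist":0},{"jaw":0,"linear":[0,0,0],"twist":0},{"jaw":0,"linear":[0,0,0],"twist":0}]' >/dev/null
python3 -c "
from h import *
togo(.5796,-.1668,.159)"
```

```text
t 14.65 pos [ 0.5775 -0.1692  0.2362] tool-y yaw 13.45 tilt [-0.003  0.002 -1.   ] togo cm [0.16 0.27 7.72] F [-0.4 -0.2 -0.1] grip 0.0005 0.0 q6 -0.71
```

```bash
python3 -m pendant '[{"jaw":0,"linear":[0.05,0.1,2],"twist":0},{"jaw":0,"linear":[0,0,2],"twist":0},{"jaw":0,"linear":[0,0,2],"twist":0},{"jaw":0,"linear":[0,0,1],"twist":0},{"jaw":0,"linear":[0,0,0],"twist":0},{"jaw":0,"linear":[0,0,0],"twist":0},{"jaw":0,"linear":[0,0,0],"twist":0}]' >/dev/null
python3 -c "
from h import *
togo(.5796,-.1668,.159)"
```

```text
t 15.23 pos [ 0.5798 -0.167   0.1688] tool-y yaw 13.67 tilt [ 0.001 -0.    -1.   ] togo cm [ 0.02 -0.02  0.98] F [ 0.7 -0.4  0. ] grip 0.0004 0.0 q6 -0.7
```

```bash
python3 -m pendant '[{"jaw":0,"linear":[0,0,0.4],"twist":0},{"jaw":0,"linear":[0,0,0.4],"twist":0},{"jaw":0,"linear":[0,0,0.3],"twist":0},{"jaw":0,"linear":[0,0,0.3],"twist":0},{"jaw":0,"linear":[0,0,0.3],"twist":0},{"jaw":0,"linear":[0,0,0.3],"twist":0},{"jaw":0,"linear":[0,0,0.3],"twist":0},{"jaw":0,"linear":[0,0,0.3],"twist":0},{"jaw":0,"linear":[0,0,0.3],"twist":0},{"jaw":0,"linear":[0,0,0.3],"twist":0},{"jaw":0,"linear":[0,0,0.3],"twist":0},{"jaw":0,"linear":[0,0,0.3],"twist":0}]' | grep -E "pos|ft"
python3 -m pendant '[{"jaw":0,"linear":[0,0,0.3],"twist":0},{"jaw":0,"linear":[0,0,0.3],"twist":0},{"jaw":0,"linear":[0,0,0.3],"twist":0},{"jaw":0,"linear":[0,0,0.3],"twist":0},{"jaw":0,"linear":[0,0,0],"twist":0},{"jaw":0,"linear":[0,0,0],"twist":0},{"jaw":0,"linear":[0,0,0],"twist":0}]' | grep -E "pos|ft"
python3 - <<'E'
from h import *
c=cams.camera("top");s=cams.camera("scene");w=cams.camera("wrist")
f=lambda c:cv2.resize(c["color"],(390,244))
cv2.imwrite("pics/tip.png",np.vstack([np.hstack([cv2.resize(s["color"][160:285,240:400],(390,305)),cv2.resize(c["color"][140:240,255:383],(390,305))]),np.hstack([f(w),f(s)])]))
E
```

```text
position: [0.5796, -0.1673, 0.1298]
ft_force: [1.2, -1.9, 2.5]
position: [0.5781, -0.1667, 0.1174]
ft_force: [0.7, -0.1, 0.3]
```

View pics/tip.png

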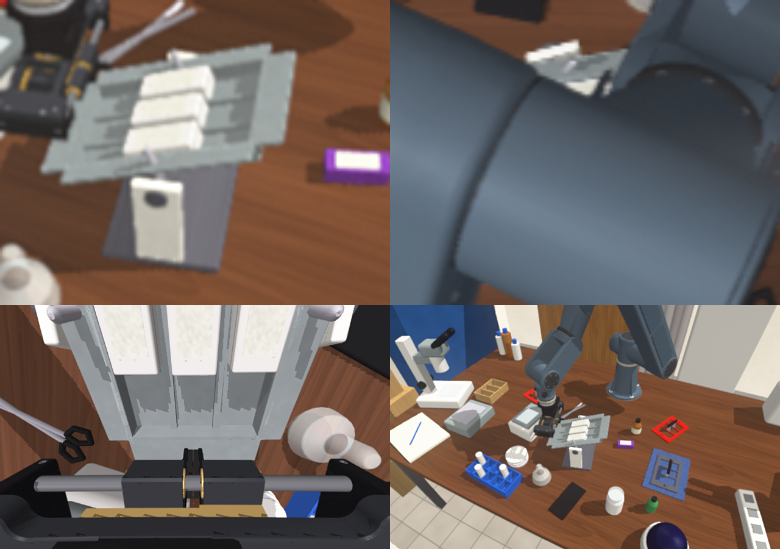

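The tray is tipped toward the reader, but the mailers are still mid-lane. I'll measure the actual tilt.

```bash
cat > tilt.py <<'E'
from h import *
c=cams.camera("scene"); C=np.array([.55,-.0454,0]);a=np.radians(13.7)
ex=np.array([np.cos(a),np.sin(a),0]);ey=np.array([-np.sin(a),np.cos(a),0])
v,u=np.mgrid[160:285,240:400]; f=200/np.tan(np.radians(c["fov_y"]/2))
K=np.array([[f,0,c["cx"]],[0,f,c["cy"]],[0,0,1.]])
p=cv2.undistortPoints(np.stack([u.ravel(),v.ravel()],1)[:,None].astype(float),K,np.array([c["k1"],0,0,0,0.]))[:,0]
z=c["depth"][160:285,240:400].ravel(); V=np.array(c["view"])
P=(np.c_[p*z[:,None],z]-V[:3,3])@V[:3,:3]; L=np.c_[(P-C)@ex,(P-C)@ey,P[:,2]]; col=c["color"][160:285,240:400].reshape(-1,3)
# tilt from rims: |x| 64..82 mm
k=(abs(abs(L[:,0])-.076)<.008)&(abs(L[:,1])<.095)&(L[:,2]>.08)&(z>0)&(abs(L[:,1])>.012)
q=L[k]
for _ in range(4):
    s=np.polyfit(q[:,1],q[:,2],1); r=q[:,2]-np.polyval(s,q[:,1]); q=q[abs(r)<max(.003,1.5*np.std(r))]
t=np.arctan(s[0]); print("tilt rad (neg = -y end down)",-t if 0 else round(-t,3)," raw slope",s.round(4),len(q))
# mailers: white above the floor
Y=L[:,1]*np.cos(t)+(L[:,2]-.12)*np.sin(t); Z=-L[:,1]*np.sin(t)+(L[:,2]-.12)*np.cos(t)
w=(col.min(1)>170)&(Z>.022)&(Z<.034)
for x0 in(-.042,0,.042):
    m=w&(abs(L[:,0]-x0)<.017); 
    if m.sum()>5: print("lane",x0,"mailer y",np.percentile(Y[m],[3,97]).round(4),m.sum())
E
python3 tilt.py; python3 -c "
from h import *
togo(.5796,-.1668,.112)"
```

```text
tilt rad (neg = -y end down) -0.359  raw slope [0.3749 0.1436] 532
lane -0.042 mailer y [-0.0315  0.0401] 235
lane 0 mailer y [-0.0323  0.0396] 264
lane 0.042 mailer y [-0.0309  0.0416] 275
t 17.02 pos [ 0.5786 -0.167   0.1178] tool-y yaw 13.63 tilt [-0.002  0.001 -1.   ] togo cm [-0.    0.1   0.58] F [ 0.9 -0.3  0.6] grip 0.0004 0.0 q6 -0.7
```

```bash
python3 -m pendant '[{"jaw":0,"linear":[0,0,0.2],"twist":0},{"jaw":0,"linear":[0,0,0.2],"twist":0},{"jaw":0,"linear":[0,0,0.2],"twist":0},{"jaw":0,"linear":[0,0,0.1],"twist":0},{"jaw":0,"linear":[0,0,0],"twist":0},{"jaw":0,"linear":[0,0,0],"twist":0},{"jaw":0,"linear":[0,0,0],"twist":0},{"jaw":0,"linear":[0,0,0],"twist":0},{"jaw":0,"linear":[0,0,0],"twist":0},{"jaw":0,"linear":[0,0,0],"twist":0}]' | grep -E "pos|ft"; python3 tilt.py
```

```text
position: [0.5793, -0.1673, 0.111]
ft_force: [0.3, 0.5, -0.1]
tilt rad (neg = -y end down) -0.405  raw slope [0.4291 0.1437] 511
lane -0.042 mailer y [-0.0316  0.0401] 229
lane 0 mailer y [-0.0317  0.0396] 252
lane 0.042 mailer y [-0.0305  0.042 ] 263
```

```bash
python3 -m pendant '[{"jaw":0,"linear":[0,0,0.2],"twist":0},{"jaw":0,"linear":[0,0,0.2],"twist":0},{"jaw":0,"linear":[0,0,0.2],"twist":0},{"jaw":0,"linear":[0,0,0],"twist":0},{"jaw":0,"linear":[0,0,0],"twist":0},{"jaw":0,"linear":[0,0,0],"twist":0},{"jaw":0,"linear":[0,0,0],"twist":0},{"jaw":0,"linear":[0,0,0],"twist":0}]' | grep -E "pos|ft"; python3 tilt.py
python3 -m pendant '[{"jaw":0,"linear":[0,0,0.2],"twist":0},{"jaw":0,"linear":[0,0,0.2],"twist":0},{"jaw":0,"linear":[0,0,0.2],"twist":0},{"jaw":0,"linear":[0,0,0],"twist":0},{"jaw":0,"linear":[0,0,0],"twist":0},{"jaw":0,"linear":[0,0,0],"twist":0},{"jaw":0,"linear":[0,0,0],"twist":0},{"jaw":0,"linear":[0,0,0],"twist":0}]' | grep -E "pos|ft"; python3 tilt.py
```

```text
position: [0.5793, -0.1673, 0.105]
ft_force: [1.2, 0.0, 1.1]
tilt rad (neg = -y end down) -0.452  raw slope [0.4859 0.1441] 502
lane -0.042 mailer y [-0.0635  0.0088] 210
lane 0 mailer y [-0.0623  0.0084] 237
lane 0.042 mailer y [-0.0624  0.0095] 244
position: [0.5791, -0.1673, 0.0989]
ft_force: [-0.9, 0.8, 1.0]
tilt rad (neg = -y end down) -0.5  raw slope [0.5464 0.1447] 475
lane -0.042 mailer y [-0.0934 -0.022 ] 187
lane 0 mailer y [-0.0936 -0.0217] 222
lane 0.042 mailer y [-0.0931 -0.0214] 233
```

All three mailers slid and rest at the −y end: centres read about −58 mm with the +4 mm reading bias, so −62 mm. I'll rise, cross to the +y lip and push back. I'll also check the tilt meter's bias on the earlier level picture.

```bash
sed -i 's/^c=cams.camera("scene");/import sys,pickle\nc=pickle.load(open("d2.pkl","rb"))[1] if len(sys.argv)>1 else cams.camera("scene");/' tilt.py; python3 tilt.py level
python3 -m pendant '[{"jaw":0,"linear":[0,0,-1],"twist":0},{"jaw":0,"linear":[0,0,-2.5],"twist":0},{"jaw":0,"linear":[0,0,-2.5],"twist":0},{"jaw":0,"linear":[0,0,-2.5],"twist":0},{"jaw":0,"linear":[0,0,-2.5],"twist":0},{"jaw":0,"linear":[0,0,-2.5],"twist":0},{"jaw":0,"linear":[0,0,-2.5],"twist":0},{"jaw":0,"linear":[0,0,0],"twist":0}]' | grep -E "pos|ft"
python3 -m pendant '[{"jaw":0,"linear":[1.5,0,0],"twist":0},{"jaw":0,"linear":[2.5,0,0],"twist":0},{"jaw":0,"linear":[2.5,0,0],"twist":0},{"jaw":0,"linear":[2.5,0,0],"twist":0},{"jaw":0,"linear":[2.5,0,0],"twist":0},{"jaw":0,"linear":[2.5,0,0],"twist":0},{"jaw":0,"linear":[2.5,0,0],"twist":0},{"jaw":0,"linear":[2.5,0,0],"twist":0},{"jaw":0,"linear":[2.5,0,0],"twist":0},{"jaw":0,"linear":[2,0,0],"twist":0},{"jaw":0,"linear":[0,0,0],"twist":0},{"jaw":0,"linear":[0,0,0],"twist":0}]' | grep -E "pos|ft"
python3 tilt.py; python3 -c "
from h import *
togo(.55-.11*.237,-.0454+.11*.9715,.225)"
```

```text
tilt rad (neg = -y end down) -0.001  raw slope [0.0013 0.1427] 579
lane -0.042 mailer y [-0.0309  0.132 ] 339
lane 0 mailer y [-0.1206  0.1318] 416
lane 0.042 mailer y [-0.1245  0.1276] 460
position: [0.582, -0.1685, 0.2656]
ft_force: [0.4, -0.7, 0.4]
position: [0.5222, 0.0625, 0.2581]
ft_force: [0.2, -0.4, 0.0]
tilt rad (neg = -y end down) -0.5  raw slope [0.5459 0.1447] 432
lane -0.042 mailer y [-0.0946 -0.0218] 161
lane 0 mailer y [-0.0909 -0.0219] 199
lane 0.042 mailer y [-0.0928 -0.0223] 191
t 21.05 pos [0.523  0.0616 0.2583] tool-y yaw 13.71 tilt [-0.002 -0.    -1.   ] togo cm [-0.03  0.1   3.33] F [0.1 0.9 0.7] grip 0.0003 0.0 q6 -0.33
```

```bash
python3 -m pendant '[{"jaw":0,"linear":[0,0.1,1.2],"twist":0},{"jaw":0,"linear":[0,0,1.2],"twist":0},{"jaw":0,"linear":[0,0,0.6],"twist":0},{"jaw":0,"linear":[0,0,0.3],"twist":0},{"jaw":0,"linear":[0,0,0.3],"twist":0},{"jaw":0,"linear":[0,0,0.3],"twist":0},{"jaw":0,"linear":[0,0,0.3],"twist":0},{"jaw":0,"linear":[0,0,0.3],"twist":0},{"jaw":0,"linear":[0,0,0.3],"twist":0},{"jaw":0,"linear":[0,0,0.3],"twist":0},{"jaw":0,"linear":[0,0,0],"twist":0},{"jaw":0,"linear":[0,0,0],"twist":0}]' | grep -E "pos|ft"; python3 tilt.py
python3 -m pendant '[{"jaw":0,"linear":[0,0,0.3],"twist":0},{"jaw":0,"linear":[0,0,0.3],"twist":0},{"jaw":0,"linear":[0,0,0.3],"twist":0},{"jaw":0,"linear":[0,0,0.3],"twist":0},{"jaw":0,"linear":[0,0,0.3],"twist":0},{"jaw":0,"linear":[0,0,0.3],"twist":0},{"jaw":0,"linear":[0,0,0.3],"twist":0},{"jaw":0,"linear":[0,0,0.3],"twist":0},{"jaw":0,"linear":[0,0,0.3],"twist":0},{"jaw":0,"linear":[0,0,0],"twist":0},{"jaw":0,"linear":[0,0,0],"twist":0}]' | grep -E "pos|ft"; python3 tilt.py
```

```text
position: [0.5252, 0.0622, 0.2089]
ft_force: [-0.8, 3.3, 3.6]
tilt rad (neg = -y end down) -0.39  raw slope [0.4107 0.1437] 457
lane -0.042 mailer y [-0.2246 -0.0244] 195
lane 0 mailer y [-0.0935 -0.0233] 210
lane 0.042 mailer y [-0.0923 -0.0229] 231
position: [0.5245, 0.0609, 0.1804]
ft_force: [-0.0, -0.5, 0.5]
tilt rad (neg = -y end down) -0.174  raw slope [0.1755 0.1427] 517
lane -0.042 mailer y [-0.1117 -0.0249] 240
lane 0 mailer y [-0.1237 -0.0247] 265
lane 0.042 mailer y [-0.0919  0.1325] 353
```

```bash
python3 -m pendant '[{"jaw":0,"linear":[0,0,0.3],"twist":0},{"jaw":0,"linear":[0,0,0.3],"twist":0},{"jaw":0,"linear":[0,0,0.3],"twist":0},{"jaw":0,"linear":[0,0,0.3],"twist":0},{"jaw":0,"linear":[0,0,0.3],"twist":0},{"jaw":0,"linear":[0,0,0.3],"twist":0},{"jaw":0,"linear":[0,0,0.15],"twist":0},{"jaw":0,"linear":[0,0,0],"twist":0},{"jaw":0,"linear":[0,0,0],"twist":0},{"jaw":0,"linear":[0,0,0],"twist":0}]' | grep -E "pos|ft"; python3 tilt.py|head -1;python3 tilt.py|head -1
```

```text
position: [0.5249, 0.0607, 0.1612]
ft_force: [-0.6, -0.4, -0.3]
tilt rad (neg = -y end down) -0.014  raw slope [0.0144 0.1427] 532
tilt rad (neg = -y end down) -0.014  raw slope [0.014  0.1426] 529
```

```bash
python3 -m pendant '[{"jaw":0,"linear":[0,0,0.1],"twist":0},{"jaw":0,"linear":[0,0,0.05],"twist":0},{"jaw":0,"linear":[0,0,0],"twist":0},{"jaw":0,"linear":[0,0,0],"twist":0},{"jaw":0,"linear":[0,0,0],"twist":0}]' | grep -E "pos|ft"; python3 tilt.py|head -1;python3 tilt.py|head -1
```

```text
position: [0.525, 0.0611, 0.1602]
ft_force: [0.0, -0.3, 2.7]
tilt rad (neg = -y end down) -0.008  raw slope [0.0075 0.1426] 524
tilt rad (neg = -y end down) -0.008  raw slope [0.0083 0.1427] 528
```

```bash
python3 -m pendant '[{"jaw":0,"linear":[0,0,0.08],"twist":0},{"jaw":0,"linear":[0,0,0],"twist":0},{"jaw":0,"linear":[0,0,0],"twist":0},{"jaw":0,"linear":[0,0,0],"twist":0},{"jaw":0,"linear":[0,0,0],"twist":0}]' | grep -E "pos|ft"; python3 tilt.py|head -1
python3 -m pendant '[{"jaw":0,"linear":[0,0,-0.5],"twist":0},{"jaw":0,"linear":[0,0,-1.5],"twist":0},{"jaw":0,"linear":[0,0,-2.5],"twist":0},{"jaw":0,"linear":[0,0,-2.5],"twist":0},{"jaw":0,"linear":[0,0,-2.5],"twist":0},{"jaw":0,"linear":[0,0,-2.5],"twist":0},{"jaw":0,"linear":[0,0,0],"twist":0},{"jaw":0,"linear":[0,0,0],"twist":0},{"jaw":0,"linear":[0,0,0],"twist":0}]' | grep -E "pos|ft"; python3 tilt.py
python3 -c "
from h import *
s=cams.camera('scene');w=cams.camera('wrist')
cv2.imwrite('pics/end.png',np.vstack([cv2.resize(s['color'][140:320,200:520],(530,298)),cv2.resize(w['color'],(530,298))]))"
```

```text
position: [0.525, 0.0613, 0.1593]
ft_force: [-0.2, -0.3, 3.1]
tilt rad (neg = -y end down) -0.0  raw slope [0.     0.1427] 510
position: [0.5241, 0.0616, 0.2785]
ft_force: [0.1, 0.1, -0.1]
tilt rad (neg = -y end down) 0.001  raw slope [-0.0013  0.1427] 563
lane -0.042 mailer y [-0.0962  0.132 ] 337
lane 0 mailer y [-0.0942  0.1325] 383
lane 0.042 mailer y [-0.0933  0.1325] 402
```

View pics/end.png

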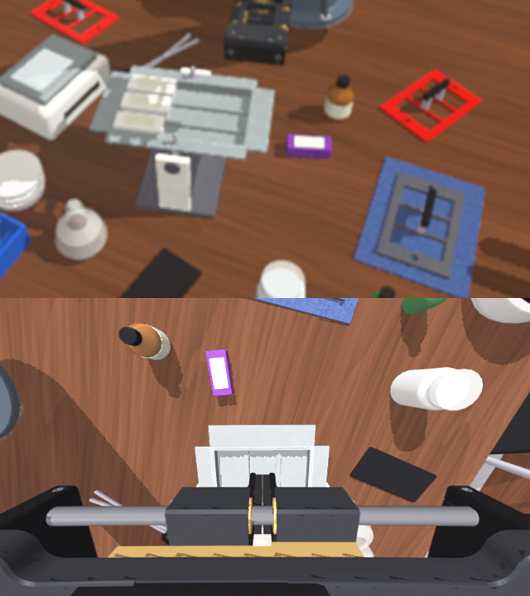

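The tray is level (about 0.001 rad). All three mailers are at the reader end, the plate is flat on the mat, and the bystanders haven't moved. The robot is clear, so I'm handing in.

```bash
python3 -c "
from rig import robot
print(robot.hand_in())"
```

```text
the job is handed in; nothing more can be done
None
```

The job is handed in (no verdict was returned): the nest plate lies flat on the mat, all three mailers rest at the reader end, the tray is back to level within about 0.001 rad, and nothing else appears to have moved; the mailers only slid at about 24–26°, steeper than the stated 10–18°, so I tipped the tray to about 0.50 rad.

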